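Feel for the hidden bench switches

ROBOT

A 6-joint arm with a two-finger parallel gripper is mounted at the origin on the work surface. World frame = base frame: x ahead of the robot, y to its left, z up, the work surface at z = 0. Lengths are in mm, angles in rad, forces in N, time in s.
With the tool pointing down it reaches from about 375 to 900 mm from the base axis. Payload 3.1 kg.
Tool frame: the origin (TCP) lies midway between the tips of the shut fingers; the grasp point (between the pads) lies 19 mm behind it; z points along the fingers, y is the line along which they close (so a half turn about z gives the same grasp; the last joint's range is limited). The gripper opens to 85 mm and grips with 20 to 120 N. Pads are 22 mm wide; open, the fingers measure 114 mm over their backs; the gripper's body (76 mm by 85 mm) begins 54 mm behind the grasp point. The pads swing forward as they close: fully open they stand 13 mm farther back than shut.
Start: joints at [-1.494, 0.527, 1.433, -0, 1.181, -0.178], TCP at [157.557, -604.791, 231.31] pointing down, gripper open.
Joint ranges: [-3.08, 3.08], [-0.75, 2.2], [0.22, 2.44], [-1.43, 4.57], [0, 2.65], [-2.85, 2.85]. Speed limits (rad/s): [2.79, 2.79, 3.14, 3.14, 3.14, 3.14].

INTERFACE

Orientations are given as a unit quaternion [x, y, z, w].
In Python, from workcell import r gives the robot as it stands.
- The arm moves only by the tool drive_tool, never from a script. Its argument "deltas" is a list of rows, each an object with "delta_pos": the shift along the world's x, y, z in units of 0.08 m (1.0 is 0.08 m), a list of three; "twist": the turn, a rotation vector about the world's x, y, z in units of 180 degrees (1.0 is 180 degrees), a list of three; "gripper": the closure, from 0 (fully open) to 1 (shut). In form: [{"delta_pos": [x, y, z], "twist": [rx, ry, rz], "gripper": gripper}, ...]. A call has exactly 10 rows; each row is the pose to reach, as a shift and turn from the pose commanded when the call began, turning the shorter way round; what a row does not reach only later rows make up. A row lasts 1/10 s, in which the tool goes at most 50 mm and 8.59 degrees, less where a joint would pass 70% of its speed; a pose out of reach is approached as far as the arm can. A call with a number of a shift or a turn outside -1 to 1 is refused whole. A call with a gripper value outside its range is refused whole. The fingers move at their own pace and stop on an object; "force" is the grip in N (left out, the last holds). Time passes only in rows, so rows that repeat a pose let the fingers close, or fill a call up. It gives the time, the measured TCP pose, the force, the opening and the grip force at its end, in the units of the state.
- r.get_state(): the state, without advancing time (a new reading comes with each control period).
- r.get_image(name): name is "scene" or "top" or "wrist"; returns the picture (420x560x3 uint8, red, green, blue); there is no depth.
- r.camera_model(name): a dict with "camera_matrix" (3x3 intrinsics, pixels), "pose" (4x4, takes a point from camera to world coordinates); the wrist camera has in their place "T_tool_cam" (4x4, takes a point from camera to tool coordinates, whose origin is the TCP and whose axes are the flange's). Camera axes: x right, y up, looking along -z (the intrinsics and any distortion apply to the point x, -y, -z); pixel columns grow to the right and rows downward; lengths in mm; the calibration is good to about 2 mm. A picture is of the moment at which its call begins: read the wrist's pose just before it. camera_model takes no time and is no camera call.
- r.hand_in(): hands the job in; it is judged then, once.
The state is a dict: "time_s": time; "joints": joint angles; "joint_velocities": joint speeds; "joint_torque": joint torques, N m; "tool_pos": TCP position; "ee_rot": TCP orientation; "ft_force": force on the tool from outside, world axes, zero at the start; "torque": the same for the moment, N m; "width": finger opening in mm; "grasp_force": force on a finger pad.
Only numpy, scipy, OpenCV 4.12 (cv2) and the standard library are available. Lean on these libraries where they do the work, as an engineer would, in place of code of your own. Each camera call takes 0.05 s, during which the arm holds its last target. There are 200 camera calls.

TASK

Under the splash hood of the grey switch box on the casting bench are two toggle switches that nobody can see, one in each half of the box: one feeds the vibrating table, the other the dust extractor. Reach in under the hood, feel how each toggle stands, and push fully over to its stop at the green end whichever is off, so that both are on. Be gentle: a toggle that is already on must not be switched off or forced against its stop, do not knock the box, and leave the two jars and the bowl where they are.

Things in the scene. Friction and masses are not known exactly. Their poses are not given: they have to be found in the camera images.
- hood: Grey switch box with a splash hood, fixed. Origin: on the bench under the middle of its upright black panel. Axes: -x out of the panel (open front, robot's side), +y along the box to the end with the green stripe on top (ON end; the other stripe is white), z up. Closed cabinet behind the panel: x 0 to 120 mm, y -210 to 210, z 0 to 150. In front of it: roof, end walls, 12 mm sill (z 0 to 12, x -80 to 0)
- roof_edge (a point): Middle of the lower front edge of the hood's flat roof, 93 mm out from the panel, 145 mm above the bench (roof 4 mm thick). The toggles are under this roof. Closed fingers tilted 45 degrees, pointing forward and down, tips 12 mm straight below lever_line, fit under the edge with the gripper's body staying outside; slide along box y with that tilt
- lever_line (a point): Point mid-way along the line on which the ball ends of both toggles rest: 71 mm out from the panel, 100 mm above the bench, the line runs along the box's y. Each toggle is a black rod 12 mm thick, 75 mm from its pivot to the centre of its 18 mm end ball, swinging level, left and right. Its x, y, z axes are the box's
- panel_mid (a point): Middle of the panel at lever height; pivots lie on the panel at this height. Their places and states are not given: along box y from this point one pivot is somewhere from -124 to -54 mm, the other from +65 to +135 mm. OFF = ball 17 to 25 mm to the white side (-y) of its pivot, ON = 25 mm to the green side. At least one is off. Stop pins stand out 35 mm: stay 45 mm out
- green_end (a point): Inner face of the end wall at the green (ON) end, at the balls' line; end walls are 5 mm thick and reach 80 mm out from the panel. Pushed at its ball towards green, an OFF toggle drags stiffly with 3 to 6 N all the way and stays where it is left, so it must be pushed right up to its ON stop; a toggle at ON does not move: it only flexes (1 to 2 N per mm); about 11 N is enough to tell it, above 25 N it breaks
- gap_white (a point): A place on the balls' line that is always free of levers: 22 mm from the white end wall's inner face. Levers can be anywhere from 24 mm further towards green onwards
- gap_middle (a point): A place on the balls' line, between the two halves, always free of levers for 24 mm either way: the first toggle, on or off, lies wholly to its white side, the second wholly to its green side; there is no wall between
- jar_mid (a point): Glass jar with a white cap, 72 mm across and 115 mm high, standing on the bench left of the box; bystander. The point is its centre
- pot_mid (a point): Small jar with a blue cap, 52 mm across and 60 mm high, standing on top of the switch box; bystander. The point is its centre
- bowl_mid (a point): White mixing bowl, 130 mm across and 60 mm high, in front of the box on the left; bystander. The point is its centre, half-way up

How it is judged (in metres and radians):
At the end, for the whole second after the job is handed in: Both hidden toggles stand at ON (ball within about 8 mm of its stop at the green side), and the jar, the small jar and the bowl are within 20 mm of where they started (distance between lever_a_c1 and unit_a_c1 above 0.0685 m and distance between lever_b_c1 and unit_b_c1 above 0.0685 m and distance of each of jar_mid, bowl_mid, pot_mid from where it was at the start of the episode below 0.02 m); the robot touches nothing.
It fails at once if a toggle is forced: over 25 N on a lever (contact force between any of lever_a_c0, lever_a_c1 and anything else above 25 N or contact force between any of lever_b_c0, lever_b_c1 and anything else above 25 N).
It fails at once if a toggle that was on is switched off ((distance of lever_a_c1 from where it was at the start of the episode above 0.03 m and distance between lever_a_c1 and unit_a_c1 below 0.059 m) or (distance of lever_b_c1 from where it was at the start of the episode above 0.03 m and distance between lever_b_c1 and unit_b_c1 below 0.059 m)).
It fails at once if the box is knocked: over 40 N on it (contact force between hood and the arm above 40 N).
It fails at once if a bystander is shifted by more than 30 mm (distance of any of jar_mid, bowl_mid, pot_mid from where it was at the start of the episode above 0.03 m).
It also fails if it takes over 46 s, if anything falls off the work surface, if the arm or the gripper's body presses on something with over 40 N, if the wrist force passes 120 N, or if a joint passes its speed limit or range.

## Working session

There is one attempt and no reset: what is moved stays moved. The work goes in short steps, Python scripts to look and compute and a tool call to move; the robot and the scene stay as the last step left them, time stands still between calls to the robot, and variables do not carry over. Pictures are saved under pics/ and viewed, at most 10 in all, crops included, and the job is handed in when it is done.

Besides the shell and the picture viewer there is one more tool, called as name([rows], argument=value, ...), one row to a line, values as JSON. drive_tool: Moves the arm, as the interface text tells. Shifts and turns lie within -1 to 1; 1 stands for 0.08 m of shift or 180 degrees of turn. Its arguments: {"type":"object","properties":{"deltas":{"type":"array"},"force":{"type":"number"}},"required":["deltas"]}

```bash
mkdir -p pics; python3 - <<'E'
from workcell import r
import cv2, numpy as np
s=r.get_state(); print({k:np.round(v,3).tolist() for k,v in s.items()})
for n in ["scene","top"]:
    im=r.get_image(n); cv2.imwrite(f"pics/{n}0.png",im[...,::-1])
    m=r.camera_model(n); print(n,{k:np.round(v,4).tolist() if not isinstance(v,str) else v for k,v in m.items()})
E
```

```text
{'time_s': 0.0, 'joints': [-1.495, 0.528, 1.434, -0.0, 1.181, -0.179], 'joint_velocities': [0.001, -0.001, 0.001, 0.0, -0.001, -0.0], 'joint_torque': [0.0, -44.235, -17.803, -0.0, 0.008, -0.0], 'tool_pos': [157.492, -604.087, 230.334], 'ee_rot': [0.992, 0.127, 0.0, -0.001], 'ft_force': [-0.114, -0.792, 0.152], 'torque': [0.041, -0.025, -0.015], 'grasp_force': 0.0, 'width': 85.215}
scene {'camera_matrix': [[401.3263, 0.0, 275.2269], [0.0, 401.3263, 215.0812], [0.0, 0.0, 1.0]], 'pose': [[0.7192, -0.4663, 0.5151, 966.7856], [0.6945, 0.4611, -0.5523, -359.9322], [0.02, 0.755, 0.6555, 697.3139], [0.0, 0.0, 0.0, 1.0]]}
top {'camera_matrix': [[434.1922, 0.0, 273.3095], [0.0, 434.1922, 210.0561], [0.0, 0.0, 1.0]], 'pose': [[0.0283, 0.9926, -0.1182, 412.1814], [-0.9996, 0.0289, 0.0036, 91.0915], [0.007, 0.1181, 0.993, 1173.8573], [0.0, 0.0, 0.0, 1.0]]}
```

View pics/scene0.png

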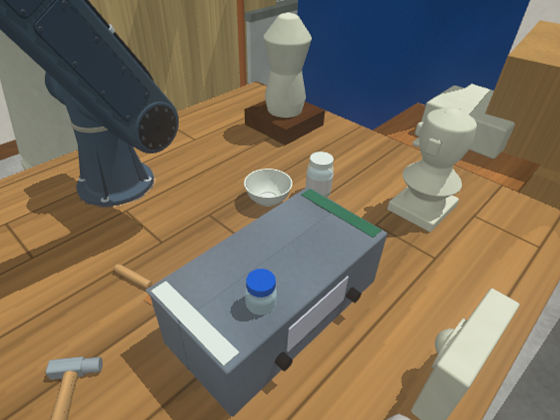

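View pics/top0.png

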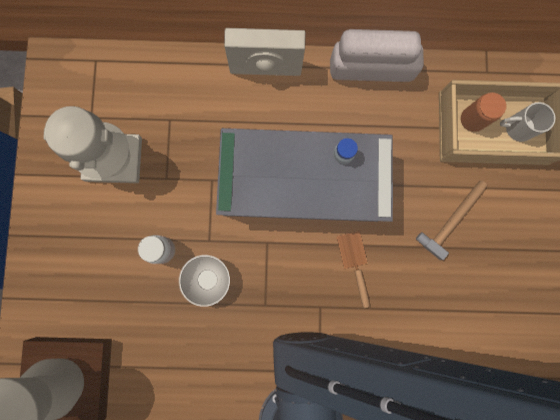

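The scene view shows the grey box with its green stripe at about (340,213) and white stripe at (195,320). In the top view the roof runs from (220,130) to (392,220), green on the left. The bowl is at (205,280), the jar at (153,250) and the pot at (346,150).

```bash
cat > h.py <<'E'
import cv2, numpy as np
from workcell import r
def ray(n,p):
    m=r.camera_model(n); K=np.array(m["camera_matrix"]); T=np.array(m["pose"])
    d=np.linalg.inv(K)@np.array([p[0],p[1],1.]); d=T[:3,:3]@np.array([d[0],-d[1],-d[2]])
    return T[:3,3],d/np.linalg.norm(d)
def onplane(n,p,z):
    o,d=ray(n,p); return o+d*(z-o[2])/d[2]
def tri(n1,p1,n2,p2):
    o1,d1=ray(n1,p1);o2,d2=ray(n2,p2)
    s=np.linalg.lstsq(np.c_[d1,-d2],o2-o1,rcond=None)[0]
    a=o1+s[0]*d1;b=o2+s[1]*d2; return (a+b)/2,np.linalg.norm(a-b)
E
python3 - <<'E'
from h import *
def quad(mask,near):
    cs=cv2.findContours(mask,cv2.RETR_EXTERNAL,cv2.CHAIN_APPROX_NONE)[0]
    c=min([c for c in cs if cv2.contourArea(c)>250],key=lambda c:np.hypot(*(c.reshape(-1,2).mean(0)-near)))
    h=cv2.convexHull(c); 
    for e in np.linspace(1,12,45):
        q=cv2.approxPolyDP(h,e,True)
        if len(q)<=4: break
    return q.reshape(-1,2).astype(float),cv2.contourArea(c)
near={"scene":[(340,213),(195,320)],"top":[(226,172),(385,178)]}
C={}
for n in near:
    im=cv2.imread(f"pics/{n}0.png"); hsv=cv2.cvtColor(im,cv2.COLOR_BGR2HSV)
    g=cv2.inRange(hsv,(60,70,30),(95,255,160)); w=cv2.inRange(hsv,(0,0,150),(179,60,255))
    for k,m,p in(("g",g,near[n][0]),("w",w,near[n][1])):
        q,a=quad(m,p); print(n,k,q.tolist(),a)
        P=np.array([onplane(n,x,150) for x in q]); print(np.round(P[:,:2]).tolist()); C[n,k]=(q,P)
for k in "gw":
    for q,P in zip(*C["top",k]):
        j=np.argmin(np.linalg.norm(C["scene",k][1]-P,axis=1))
        X,e=tri("top",q,"scene",C["scene",k][0][j]); print(k,np.round(X,1),round(e,1))
for nm,p,q,z in(("bowl",(205,280),(268,183),60),("jar",(152,250),(320,159),115),("pot",(346,146),(261,278),210)):
    print(nm,np.round(onplane("top",p,z)),[np.round(v,1) for v in tri("top",p,"scene",q)])
E
```

```text
scene g [[301.0, 194.0], [310.0, 189.0], [380.0, 230.0], [371.0, 236.0]] 762.5
[[527.0, 193.0], [530.0, 222.0], [717.0, 218.0], [714.0, 191.0]]
scene w [[167.0, 281.0], [238.0, 353.0], [223.0, 365.0], [151.0, 291.0]] 2012.5
[[526.0, -158.0], [715.0, -163.0], [714.0, -191.0], [525.0, -190.0]]
top g [[223.0, 133.0], [233.0, 134.0], [227.0, 209.0], [219.0, 207.0]] 726.5
[[719.0, 215.0], [717.0, 190.0], [533.0, 197.0], [538.0, 217.0]]
top w [[391.0, 140.0], [390.0, 216.0], [379.0, 216.0], [379.0, 138.0]] 909.5
[[713.0, -193.0], [528.0, -190.0], [527.0, -164.0], [718.0, -164.0]]
g [717.9 214.5 153.2] 0.8
g [715.3 189.4 152.1] 2.2
g [530.7 194.6 151.6] 7.0
g [535.9 214.8 157.2] 2.2
w [ 713.7 -192.2  150.9] 1.7
w [ 527.3 -190.   152.4] 1.3
w [ 527.8 -161.2  154.1] 3.9
w [ 716.5 -163.8  152.4] 0.9
bowl [361. 255.  60.] [array([362.1, 255.5,  61. ]), np.float64(1.9)]
jar [432. 379. 115.] [array([432.9, 379.7, 113. ]), np.float64(1.9)]
pot [679. -74. 210.] [array([676.3, -74.4, 214.1]), np.float64(3.6)]
```

```bash
python3 - <<'E'
from h import *
im=cv2.imread("pics/top0.png"); s=cv2.GaussianBlur(im,(3,3),0).astype(float)
d=s[...,2]-s[...,0]   # R-B: wood high, grey low
def edges(cols,lo,hi,ax):
    P=[]
    for c in cols:
        v=(d[lo:hi,c] if ax==0 else d[c,lo:hi]); g=np.diff(v); k=np.argmax(abs(g))
        if 0<k<len(g)-1:
            a,b,e=abs(g[k-1:k+2]); k=k+.5*(a-e)/(a-2*b+e+1e-9)
        P.append((c,lo+k+.5) if ax==0 else (lo+k+.5,c))
    return np.array(P)
for nm,P in(("front",edges(range(240,370,3),207,232,0)),("back",edges(list(range(240,325,3)),120,142,0)),
            ("green",edges(range(140,208,3),208,228,1)),("white",edges(range(142,212,3),384,402,1))):
    W=np.array([onplane("top",p,149.5)[:2] for p in P]); med=np.median(P,0)
    vx,vy,x0,y0=cv2.fitLine(W.astype(np.float32),cv2.DIST_HUBER,0,1e-3,1e-3).ravel()
    n=np.array([-vy,vx]); print(nm,"dir",round(float(vx),4),round(float(vy),4),"pt",round(float(x0),1),round(float(y0),1),"rms",round(np.sqrt(np.median(((W-[x0,y0])@n)**2)),2))
big=cv2.resize(im[115:235,205:405],None,fx=4,fy=4,interpolation=cv2.INTER_CUBIC); cv2.imwrite("pics/c1.png",big)
E
```

```text
front dir 0.0089 1.0 pt 516.5 26.4 rms 0.11
back dir 0.0089 1.0 pt 730.7 71.8 rms 0.14
green dir 0.9999 -0.0117 pt 624.4 223.0 rms 0.1
white dir 1.0 -0.0014 pt 623.9 -196.4 rms 0.1
```

View pics/c1.png

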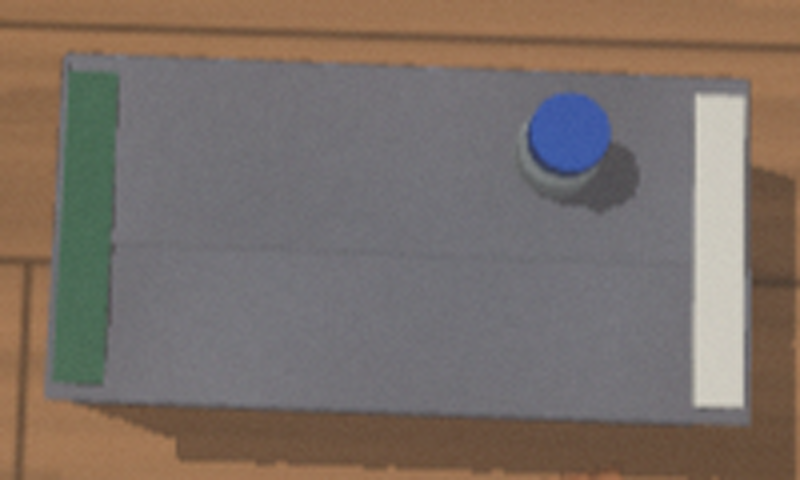

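The roof outline fits well: the edges measure 419 x 214 mm and the yaw is about -0.009. The crop shows the front roof edge as the lower line, with the green stripe on the left and white on the right. Next I compute the approach.

```bash
cat >> h.py <<'E'
from scipy.spatial.transform import Rotation as R
ex=np.array([1,-.0089,0]);ey=np.array([.0089,1,0]);O=np.array([609.8,13.4,0])
def box(x,y,z): return O+x*ex+y*ey+np.array([0,0,z])
def tob(p): d=np.array(p)-O; return np.array([d@ex,d@ey,d[2]])
tz=(ex-[0,0,1])/np.sqrt(2); ty=-ey; tx=np.cross(ty,tz); RT=R.from_matrix(np.c_[tx,ty,tz])
E
python3 - <<'E'
from h import *
s=r.get_state(); R0=R.from_quat(s["ee_rot"])
print("twist",np.round((RT*R0.inv()).as_rotvec()/np.pi,4))
print("tool->cam",np.round(r.camera_model("wrist")["T_tool_cam"],3).tolist())
c0=np.array([157.557,-604.791,231.31])
for b in (0,60,100): 
    p=box(-71,-183,88)-b*tz; print(b,np.round(p,1),"delta/80",np.round((p-c0)/80,3))
print("z dir/80 for 10mm", tz*10/80, "ey", ey)
E
```

```text
twist [ 0.0301 -0.2488 -0.0798]
tool->cam [[0.0, 0.966, 0.259, 65.445], [1.0, -0.0, -0.0, -0.518], [-0.0, 0.259, -0.966, -142.188], [0.0, 0.0, 0.0, 1.0]]
0 [ 537.2 -169.    88. ] delta/80 [ 4.745  5.448 -1.791]
60 [ 494.7 -168.6  130.4] delta/80 [ 4.215  5.453 -1.261]
100 [ 466.5 -168.3  158.7] delta/80 [ 3.861  5.456 -0.907]
z dir/80 for 10mm [ 0.08838835 -0.00078666 -0.08838835] ey [0.0089 1.     0.    ]
```

drive_tool([
  {"delta_pos":[0.075,0.1,-0.018],"twist":[0,0,0],"gripper":1},
  {"delta_pos":[0.15,0.2,-0.036],"twist":[0,0,0],"gripper":1},
  {"delta_pos":[0.225,0.3,-0.054],"twist":[0,0,0],"gripper":1},
  {"delta_pos":[0.3,0.4,-0.072],"twist":[0,0,0],"gripper":1},
  {"delta_pos":[0.375,0.5,-0.09],"twist":[0,0,0],"gripper":1},
  {"delta_pos":[0.45,0.6,-0.108],"twist":[0,0,0],"gripper":1},
  {"delta_pos":[0.525,0.7,-0.126],"twist":[0,0,0],"gripper":1},
  {"delta_pos":[0.6,0.8,-0.144],"twist":[0,0,0],"gripper":1},
  {"delta_pos":[0.675,0.9,-0.162],"twist":[0,0,0],"gripper":1},
  {"delta_pos":[0.75,1.0,-0.18],"twist":[0,0,0],"gripper":1},
], force=40)

```text
time_s: 1.1
tool_pos: [218.0, -524.1, 216.8]
ee_rot: [0.992, 0.127, -0.0, -0.0]
ft_force: [0.2, 0.3, -0.3]
width: -0.1
grasp_force: 0.0
```

drive_tool([
  {"delta_pos":[0.075,0.1,-0.018],"twist":[0.003,-0.0249,-0.008],"gripper":1},
  {"delta_pos":[0.15,0.2,-0.036],"twist":[0.006,-0.0498,-0.016],"gripper":1},
  {"delta_pos":[0.225,0.3,-0.054],"twist":[0.009,-0.0746,-0.024],"gripper":1},
  {"delta_pos":[0.3,0.4,-0.072],"twist":[0.012,-0.0995,-0.0319],"gripper":1},
  {"delta_pos":[0.375,0.5,-0.09],"twist":[0.015,-0.1244,-0.04],"gripper":1},
  {"delta_pos":[0.45,0.6,-0.108],"twist":[0.0181,-0.1493,-0.0479],"gripper":1},
  {"delta_pos":[0.525,0.7,-0.126],"twist":[0.0211,-0.1742,-0.0559],"gripper":1},
  {"delta_pos":[0.6,0.8,-0.144],"twist":[0.0241,-0.199,-0.0638],"gripper":1},
  {"delta_pos":[0.675,0.9,-0.162],"twist":[0.0271,-0.2239,-0.0718],"gripper":1},
  {"delta_pos":[0.75,1.0,-0.18],"twist":[0.0301,-0.2488,-0.0798],"gripper":1},
])

```text
time_s: 2.1
tool_pos: [277.8, -444.8, 202.8]
ee_rot: [0.923, -0.005, 0.384, 0.003]
ft_force: [0.2, -0.6, -0.2]
width: 0.2
grasp_force: 0.0
```

drive_tool([
  {"delta_pos":[0.075,0.1,-0.018],"twist":[0,0,0],"gripper":1},
  {"delta_pos":[0.15,0.2,-0.036],"twist":[0,0,0],"gripper":1},
  {"delta_pos":[0.225,0.3,-0.054],"twist":[0,0,0],"gripper":1},
  {"delta_pos":[0.3,0.4,-0.072],"twist":[0,0,0],"gripper":1},
  {"delta_pos":[0.375,0.5,-0.09],"twist":[0,0,0],"gripper":1},
  {"delta_pos":[0.45,0.6,-0.108],"twist":[0,0,0],"gripper":1},
  {"delta_pos":[0.525,0.7,-0.126],"twist":[0,0,0],"gripper":1},
  {"delta_pos":[0.6,0.8,-0.144],"twist":[0,0,0],"gripper":1},
  {"delta_pos":[0.675,0.9,-0.162],"twist":[0,0,0],"gripper":1},
  {"delta_pos":[0.75,1.0,-0.18],"twist":[0,0,0],"gripper":1},
])

```text
time_s: 3.1
tool_pos: [338.0, -364.2, 188.0]
ee_rot: [0.924, -0.005, 0.383, 0.003]
ft_force: [-0.2, 0.8, 0.2]
width: 0.2
grasp_force: 0.0
```

drive_tool([
  {"delta_pos":[0.075,0.1,-0.018],"twist":[0,0,0],"gripper":1},
  {"delta_pos":[0.15,0.2,-0.036],"twist":[0,0,0],"gripper":1},
  {"delta_pos":[0.225,0.3,-0.054],"twist":[0,0,0],"gripper":1},
  {"delta_pos":[0.3,0.4,-0.072],"twist":[0,0,0],"gripper":1},
  {"delta_pos":[0.375,0.5,-0.09],"twist":[0,0,0],"gripper":1},
  {"delta_pos":[0.45,0.6,-0.108],"twist":[0,0,0],"gripper":1},
  {"delta_pos":[0.525,0.7,-0.126],"twist":[0,0,0],"gripper":1},
  {"delta_pos":[0.6,0.8,-0.144],"twist":[0,0,0],"gripper":1},
  {"delta_pos":[0.675,0.9,-0.162],"twist":[0,0,0],"gripper":1},
  {"delta_pos":[0.75,1.0,-0.18],"twist":[0,0,0],"gripper":1},
])

```text
time_s: 4.1
tool_pos: [398.0, -284.1, 173.6]
ee_rot: [0.924, -0.004, 0.382, 0.003]
ft_force: [-0.4, -1.0, -0.3]
width: -0.6
grasp_force: 0.0
```

drive_tool([
  {"delta_pos":[0.075,0.1,-0.018],"twist":[0,0,0],"gripper":1},
  {"delta_pos":[0.15,0.2,-0.036],"twist":[0,0,0],"gripper":1},
  {"delta_pos":[0.225,0.3,-0.054],"twist":[0,0,0],"gripper":1},
  {"delta_pos":[0.3,0.4,-0.072],"twist":[0,0,0],"gripper":1},
  {"delta_pos":[0.375,0.5,-0.09],"twist":[0,0,0],"gripper":1},
  {"delta_pos":[0.45,0.6,-0.108],"twist":[0,0,0],"gripper":1},
  {"delta_pos":[0.525,0.7,-0.126],"twist":[0,0,0],"gripper":1},
  {"delta_pos":[0.6,0.8,-0.144],"twist":[0,0,0],"gripper":1},
  {"delta_pos":[0.675,0.9,-0.162],"twist":[0,0,0],"gripper":1},
  {"delta_pos":[0.75,1.0,-0.18],"twist":[0,0,0],"gripper":1},
])

```text
time_s: 5.1
tool_pos: [457.8, -204.2, 159.1]
ee_rot: [0.924, -0.004, 0.382, 0.003]
ft_force: [-0.0, 0.3, 0.2]
width: -0.3
grasp_force: 0.0
```

drive_tool([
  {"delta_pos":[0,0.113,0],"twist":[0,0,0],"gripper":1},
  {"delta_pos":[0,0.226,0],"twist":[0,0,0],"gripper":1},
  {"delta_pos":[0,0.34,0],"twist":[0,0,0],"gripper":1},
  {"delta_pos":[0.05,0.453,-0.05],"twist":[0,0,0],"gripper":1},
  {"delta_pos":[0.13,0.453,-0.11],"twist":[0,0,0],"gripper":1},
  {"delta_pos":[0.21,0.453,-0.17],"twist":[0,0,0],"gripper":1},
  {"delta_pos":[0.29,0.453,-0.23],"twist":[0,0,0],"gripper":1},
  {"delta_pos":[0.37,0.453,-0.3],"twist":[0,0,0],"gripper":1},
  {"delta_pos":[0.465,0.453,-0.361],"twist":[0,0,0],"gripper":1},
  {"delta_pos":[0.465,0.453,-0.361],"twist":[0,0,0],"gripper":1},
])

```text
time_s: 6.1
tool_pos: [495.8, -168.8, 129.8]
ee_rot: [0.924, -0.004, 0.383, 0.003]
ft_force: [-0.7, 0.6, -0.0]
width: -0.3
grasp_force: 0.0
```

```bash
python3 - <<'E'
from h import *
s=r.get_state(); print(tob(s["tool_pos"]).round(1), np.round(s["ft_force"],2), np.round((RT.inv()*R.from_quat(s["ee_rot"])).as_rotvec(),3))
a=r.get_image("scene")[150:,:,::-1]; b=r.get_image("wrist")[...,::-1]
cv2.imwrite("pics/p1.png",np.hstack([cv2.resize(a,(400,193*1)),cv2.resize(b,(400,300))[:193*1+0]]) if 0 else np.hstack([cv2.copyMakeBorder(cv2.resize(a,(400,193)),0,107,0,0,0),cv2.resize(b,(400,300))]))
E
```

```text
[-112.4 -183.2  129.8] [-0.69  0.56 -0.04] [-0.002  0.    -0.001]
```

View pics/p1.png

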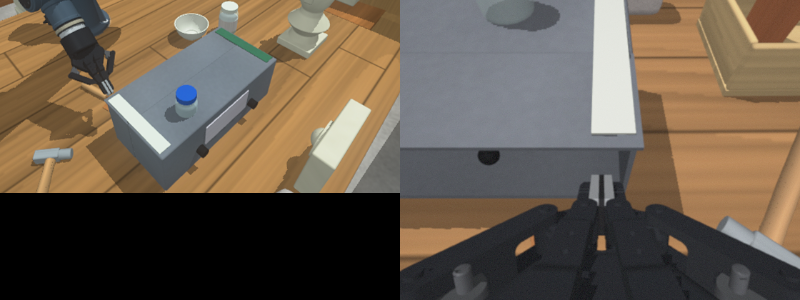

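The right half (wrist view) shows the fingers in front of the roof edge, clear of the white end wall. A black ball end shows under the hood at about (488,157) in the composite, which is about (123,220) in the wrist image. I'll locate it as a hint.

```bash
cat >> h.py <<'E'
def wray(p,z):
    s=r.get_state(); m=r.camera_model("wrist"); K=np.array(m["camera_matrix"]); T=np.array(m["T_tool_cam"])
    Q=R.from_quat(s["ee_rot"]).as_matrix(); o=Q@T[:3,3]+s["tool_pos"]
    d=np.linalg.inv(K)@np.array([p[0],p[1],1.]); d=Q@T[:3,:3]@np.array([d[0],-d[1],-d[2]])
    return tob(o+d*(z-o[2])/d[2])
E
python3 - <<'E'
from h import *
im=r.get_image("wrist"); g=im.max(2)
c=g[200:250,20:250]; m=(c<45).astype(np.uint8)
n,l,st,ce=cv2.connectedComponentsWithStats(m)
for i in range(1,n):
    if st[i,4]>40: print(st[i],ce[i]+[20,200],wray(ce[i]+[20,200],100).round(1))
for p in [(342,208),(0,208)]: print("edge",wray(p,145).round(1))
cv2.imwrite("pics/p2.png",cv2.resize(im[180:300,0:300,::-1],None,fx=2.6,fy=2.6))
E
```

```text
[ 90  11  30  19 484] [124.45454545 219.05371901] [-73.8 -82.5 100. ]
edge [ -91.7 -211.5  145. ]
edge [-91.7 -46.2 145. ]
```

View pics/p2.png

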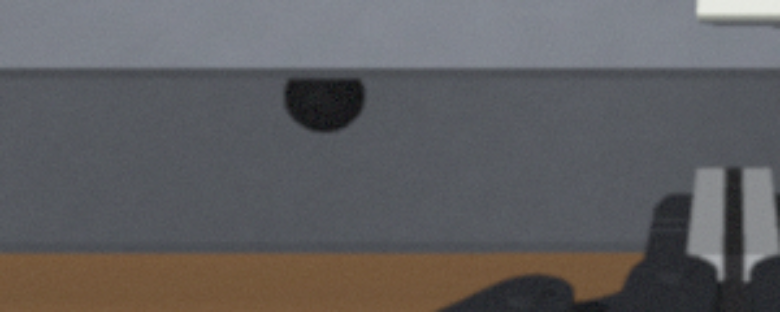

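The crop shows the ball at about (124,219) in full-image pixels, which is box y ≈ -82. Insert at y -163, then slide towards it.

drive_tool([
  {"delta_pos":[0,0.12,0],"twist":[0,0,0],"gripper":1},
  {"delta_pos":[0,0.25,0],"twist":[0,0,0],"gripper":1},
  {"delta_pos":[0.08,0.25,-0.08],"twist":[0,0,0],"gripper":1},
  {"delta_pos":[0.16,0.25,-0.16],"twist":[0,0,0],"gripper":1},
  {"delta_pos":[0.24,0.25,-0.24],"twist":[0,0,0],"gripper":1},
  {"delta_pos":[0.32,0.25,-0.32],"twist":[0,0,0],"gripper":1},
  {"delta_pos":[0.4,0.25,-0.4],"twist":[0,0,0],"gripper":1},
  {"delta_pos":[0.47,0.25,-0.47],"twist":[0,0,0],"gripper":1},
  {"delta_pos":[0.52,0.25,-0.53],"twist":[0,0,0],"gripper":1},
  {"delta_pos":[0.52,0.25,-0.53],"twist":[0,0,0],"gripper":1},
])

```text
time_s: 7.25
tool_pos: [536.8, -148.5, 87.3]
ee_rot: [0.924, -0.004, 0.382, 0.002]
ft_force: [0.6, -0.8, 0.8]
width: -0.0
grasp_force: 0.0
```

drive_tool([
  {"delta_pos":[0,0.07,0],"twist":[0,0,0],"gripper":1},
  {"delta_pos":[0,0.14,0],"twist":[0,0,0],"gripper":1},
  {"delta_pos":[0.002,0.21,0],"twist":[0,0,0],"gripper":1},
  {"delta_pos":[0.003,0.28,0],"twist":[0,0,0],"gripper":1},
  {"delta_pos":[0.004,0.35,0],"twist":[0,0,0],"gripper":1},
  {"delta_pos":[0.004,0.42,0],"twist":[0,0,0],"gripper":1},
  {"delta_pos":[0.004,0.48,0],"twist":[0,0,0],"gripper":1},
  {"delta_pos":[0.005,0.53,0],"twist":[0,0,0],"gripper":1},
  {"delta_pos":[0.005,0.56,0],"twist":[0,0,0],"gripper":1},
  {"delta_pos":[0.005,0.56,0],"twist":[0,0,0],"gripper":1},
])

```text
time_s: 8.25
tool_pos: [536.7, -103.3, 88.0]
ee_rot: [0.924, -0.004, 0.382, 0.003]
ft_force: [-0.7, -0.1, -0.2]
width: 0.2
grasp_force: 0.0
```

drive_tool([
  {"delta_pos":[0,0.015,0],"twist":[0,0,0],"gripper":1},
  {"delta_pos":[0,0.03,0],"twist":[0,0,0],"gripper":1},
  {"delta_pos":[0,0.045,0],"twist":[0,0,0],"gripper":1},
  {"delta_pos":[0,0.06,0],"twist":[0,0,0],"gripper":1},
  {"delta_pos":[0,0.075,0],"twist":[0,0,0],"gripper":1},
  {"delta_pos":[0,0.09,0],"twist":[0,0,0],"gripper":1},
  {"delta_pos":[0,0.105,0],"twist":[0,0,0],"gripper":1},
  {"delta_pos":[0,0.12,0],"twist":[0,0,0],"gripper":1},
  {"delta_pos":[0,0.12,0],"twist":[0,0,0],"gripper":1},
  {"delta_pos":[0,0.12,0],"twist":[0,0,0],"gripper":1},
])

```text
time_s: 9.25
tool_pos: [536.8, -94.1, 88.0]
ee_rot: [0.924, -0.004, 0.383, 0.003]
ft_force: [0.1, 0.3, -0.9]
width: 0.1
grasp_force: 0.0
```

drive_tool([
  {"delta_pos":[0,0.01,0],"twist":[0,0,0],"gripper":1},
  {"delta_pos":[0,0.02,0],"twist":[0,0,0],"gripper":1},
  {"delta_pos":[0,0.03,0],"twist":[0,0,0],"gripper":1},
  {"delta_pos":[0,0.04,0],"twist":[0,0,0],"gripper":1},
  {"delta_pos":[0,0.05,0],"twist":[0,0,0],"gripper":1},
  {"delta_pos":[0,0.06,0],"twist":[0,0,0],"gripper":1},
  {"delta_pos":[0,0.065,0],"twist":[0,0,0],"gripper":1},
  {"delta_pos":[0,0.065,0],"twist":[0,0,0],"gripper":1},
  {"delta_pos":[0,0.065,0],"twist":[0,0,0],"gripper":1},
  {"delta_pos":[0,0.065,0],"twist":[0,0,0],"gripper":1},
])

```text
time_s: 10.25
tool_pos: [536.8, -89.1, 88.0]
ee_rot: [0.924, -0.005, 0.383, 0.003]
ft_force: [-0.6, -0.2, -0.2]
width: 0.1
grasp_force: 0.5
```

drive_tool([
  {"delta_pos":[0,0.01,0],"twist":[0,0,0],"gripper":1},
  {"delta_pos":[0,0.02,0],"twist":[0,0,0],"gripper":1},
  {"delta_pos":[0,0.03,0],"twist":[0,0,0],"gripper":1},
  {"delta_pos":[0,0.04,0],"twist":[0,0,0],"gripper":1},
  {"delta_pos":[0,0.05,0],"twist":[0,0,0],"gripper":1},
  {"delta_pos":[0,0.06,0],"twist":[0,0,0],"gripper":1},
  {"delta_pos":[0,0.07,0],"twist":[0,0,0],"gripper":1},
  {"delta_pos":[0,0.08,0],"twist":[0,0,0],"gripper":1},
  {"delta_pos":[0,0.08,0],"twist":[0,0,0],"gripper":1},
  {"delta_pos":[0,0.08,0],"twist":[0,0,0],"gripper":1},
])

```text
time_s: 11.25
tool_pos: [535.5, -82.3, 87.6]
ee_rot: [0.925, -0.005, 0.381, 0.002]
ft_force: [-4.8, -4.4, 1.6]
width: 0.1
grasp_force: 3.0
```

```bash
python3 - <<'E'
from h import *
s=r.get_state(); print(tob(s["tool_pos"]).round(1), np.round(s["ft_force"],2))
im=r.get_image("wrist"); cv2.imwrite("pics/raw3.png",im[...,::-1])
for p in [(200,215),(240,215),(280,215),(200,300)]: print(p,wray(p,100).round(1))
cv2.imwrite("pics/p3.png",cv2.resize(im[180:300,160:360,::-1],None,fx=4,fy=4))
E
```

```text
[-73.5 -96.4  87.6] [-4.79 -4.39  1.62]
(200, 215) [-54.3 -56.3 100. ]
(240, 215) [-54.3 -75.7 100. ]
(280, 215) [-54.4 -95.1 100. ]
(200, 300) [-95.1 -61.4 100. ]
```

View pics/p3.png

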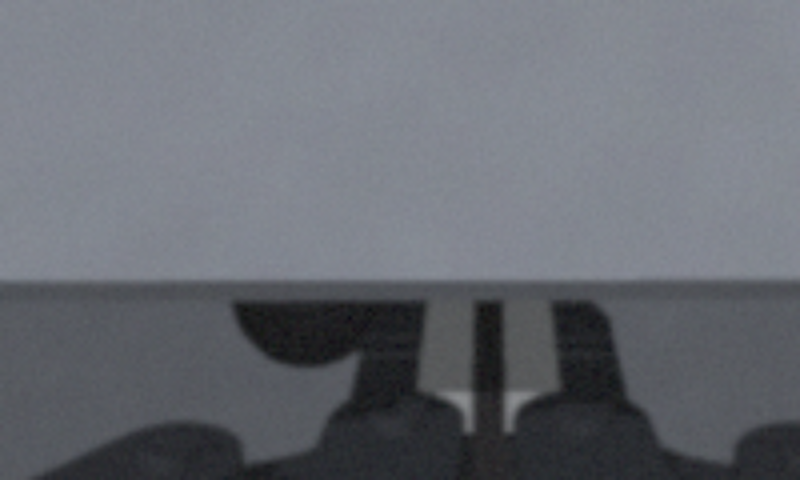

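The crop shows the ball touching the left finger, with its centre column about 236 (y ≈ -76, moved about 6 mm). The force is only about 4 N in y, plus some in x. I'll back off slightly, reseat 2.5 mm deeper in x and push 5 mm further.

drive_tool([
  {"delta_pos":[0,-0.04,0],"twist":[0,0,0],"gripper":1},
  {"delta_pos":[0.015,-0.06,0],"twist":[0,0,0],"gripper":1},
  {"delta_pos":[0.03,-0.06,0],"twist":[0,0,0],"gripper":1},
  {"delta_pos":[0.03,-0.04,0],"twist":[0,0,0],"gripper":1},
  {"delta_pos":[0.03,-0.02,0],"twist":[0,0,0],"gripper":1},
  {"delta_pos":[0.03,0,0],"twist":[0,0,0],"gripper":1},
  {"delta_pos":[0.03,0.02,0],"twist":[0,0,0],"gripper":1},
  {"delta_pos":[0.03,0.04,0],"twist":[0,0,0],"gripper":1},
  {"delta_pos":[0.03,0.06,0],"twist":[0,0,0],"gripper":1},
  {"delta_pos":[0.03,0.06,0],"twist":[0,0,0],"gripper":1},
])

```text
time_s: 12.3
tool_pos: [538.5, -77.3, 87.8]
ee_rot: [0.924, -0.005, 0.382, 0.002]
ft_force: [-2.9, -3.6, 1.0]
width: 0.1
grasp_force: 1.7
```

```bash
python3 - <<'E'
from h import *
s=r.get_state(); print(tob(s["tool_pos"]).round(1), np.round(s["ft_force"],2), np.round(s["torque"],2))
im=r.get_image("wrist"); cv2.imwrite("pics/raw4.png",im[...,::-1])
old=cv2.imread("pics/raw3.png")[...,::-1]
for nm,i in(("old",old),("new",im)):
    for row in (258,262,266):
        v=cv2.GaussianBlur(i.max(2),(3,3),0)[row]; d=np.where(v[150:300]<50)[0]+150
        print(nm,row,"left dark edge",d[:1],"transitions",[int(x) for x in np.where(np.diff((v[190:320]<50).astype(int)))[0]+190])
E
```

```text
[-70.5 -91.4  87.8] [-2.89 -3.6   1.  ] [-0.35  0.55 -0.34]
old 258 left dark edge [219] transitions [218, 265, 278, 284, 298, 309]
old 262 left dark edge [221] transitions [220, 264, 278, 284, 298, 311]
old 266 left dark edge [225] transitions [224, 264, 278, 284, 299, 312]
new 258 left dark edge [] transitions []
new 262 left dark edge [] transitions []
new 266 left dark edge [215] transitions [214, 264, 278, 284, 299, 312]
```

Toggle 1 drags with constant force, so it is off. Push it on towards green.

drive_tool([
  {"delta_pos":[0,0.035,0],"twist":[0,0,0],"gripper":1},
  {"delta_pos":[0,0.07,0],"twist":[0,0,0],"gripper":1},
  {"delta_pos":[0,0.105,0],"twist":[0,0,0],"gripper":1},
  {"delta_pos":[0,0.14,0],"twist":[0,0,0],"gripper":1},
  {"delta_pos":[0,0.175,0],"twist":[0,0,0],"gripper":1},
  {"delta_pos":[0,0.21,0],"twist":[0,0,0],"gripper":1},
  {"delta_pos":[0,0.245,0],"twist":[0,0,0],"gripper":1},
  {"delta_pos":[0,0.28,0],"twist":[0,0,0],"gripper":1},
  {"delta_pos":[0,0.29,0],"twist":[0,0,0],"gripper":1},
  {"delta_pos":[0,0.29,0],"twist":[0,0,0],"gripper":1},
])

```text
time_s: 13.35
tool_pos: [539.4, -54.4, 88.1]
ee_rot: [0.924, -0.004, 0.383, 0.003]
ft_force: [-1.3, -2.7, 0.1]
width: -0.0
grasp_force: 1.2
```

drive_tool([
  {"delta_pos":[0,0.01,0],"twist":[0,0,0],"gripper":1},
  {"delta_pos":[0,0.02,0],"twist":[0,0,0],"gripper":1},
  {"delta_pos":[0,0.03,0],"twist":[0,0,0],"gripper":1},
  {"delta_pos":[0,0.04,0],"twist":[0,0,0],"gripper":1},
  {"delta_pos":[0,0.05,0],"twist":[0,0,0],"gripper":1},
  {"delta_pos":[0,0.06,0],"twist":[0,0,0],"gripper":1},
  {"delta_pos":[0,0.06,0],"twist":[0,0,0],"gripper":1},
  {"delta_pos":[0,0.06,0],"twist":[0,0,0],"gripper":1},
  {"delta_pos":[0,0.06,0],"twist":[0,0,0],"gripper":1},
  {"delta_pos":[0,0.06,0],"twist":[0,0,0],"gripper":1},
])

```text
time_s: 14.35
tool_pos: [539.4, -49.9, 88.1]
ee_rot: [0.924, -0.004, 0.383, 0.003]
ft_force: [0.9, -2.6, -0.0]
width: -0.1
grasp_force: 1.2
```

drive_tool([
  {"delta_pos":[0,0.01,0],"twist":[0,0,0],"gripper":1},
  {"delta_pos":[0,0.02,0],"twist":[0,0,0],"gripper":1},
  {"delta_pos":[0,0.03,0],"twist":[0,0,0],"gripper":1},
  {"delta_pos":[0,0.04,0],"twist":[0,0,0],"gripper":1},
  {"delta_pos":[0,0.05,0],"twist":[0,0,0],"gripper":1},
  {"delta_pos":[0,0.06,0],"twist":[0,0,0],"gripper":1},
  {"delta_pos":[0,0.07,0],"twist":[0,0,0],"gripper":1},
  {"delta_pos":[0,0.07,0],"twist":[0,0,0],"gripper":1},
  {"delta_pos":[0,0.07,0],"twist":[0,0,0],"gripper":1},
  {"delta_pos":[0,0.07,0],"twist":[0,0,0],"gripper":1},
])

```text
time_s: 15.35
tool_pos: [539.0, -44.0, 87.9]
ee_rot: [0.924, -0.004, 0.382, 0.003]
ft_force: [0.2, -1.9, -0.7]
width: -0.1
grasp_force: 1.1
```

drive_tool([
  {"delta_pos":[0,0.01,0],"twist":[0,0,0],"gripper":1},
  {"delta_pos":[0,0.02,0],"twist":[0,0,0],"gripper":1},
  {"delta_pos":[0,0.03,0],"twist":[0,0,0],"gripper":1},
  {"delta_pos":[0,0.04,0],"twist":[0,0,0],"gripper":1},
  {"delta_pos":[0,0.05,0],"twist":[0,0,0],"gripper":1},
  {"delta_pos":[0,0.06,0],"twist":[0,0,0],"gripper":1},
  {"delta_pos":[0,0.07,0],"twist":[0,0,0],"gripper":1},
  {"delta_pos":[0,0.07,0],"twist":[0,0,0],"gripper":1},
  {"delta_pos":[0,0.07,0],"twist":[0,0,0],"gripper":1},
  {"delta_pos":[0,0.07,0],"twist":[0,0,0],"gripper":1},
])

```text
time_s: 16.35
tool_pos: [539.8, -39.7, 88.1]
ee_rot: [0.924, -0.006, 0.383, 0.003]
ft_force: [1.1, -6.6, -1.1]
width: -0.1
grasp_force: 2.5
```

drive_tool([
  {"delta_pos":[0,0.01,0],"twist":[0,0,0],"gripper":1},
  {"delta_pos":[0,0.02,0],"twist":[0,0,0],"gripper":1},
  {"delta_pos":[0,0.03,0],"twist":[0,0,0],"gripper":1},
  {"delta_pos":[0,0.035,0],"twist":[0,0,0],"gripper":1},
  {"delta_pos":[0,0.04,0],"twist":[0,0,0],"gripper":1},
  {"delta_pos":[0,0.045,0],"twist":[0,0,0],"gripper":1},
  {"delta_pos":[0,0.05,0],"twist":[0,0,0],"gripper":1},
  {"delta_pos":[0,0.05,0],"twist":[0,0,0],"gripper":1},
  {"delta_pos":[0,0.05,0],"twist":[0,0,0],"gripper":1},
  {"delta_pos":[0,0.05,0],"twist":[0,0,0],"gripper":1},
])

```text
time_s: 17.35
tool_pos: [540.5, -37.0, 88.2]
ee_rot: [0.923, -0.007, 0.384, 0.004]
ft_force: [1.5, -10.5, -1.9]
width: 0.3
grasp_force: 4.0
```

Toggle 1 is at its stop: the force rose to 10.5 N. Back off, retreat, and slide to the middle gap.

drive_tool([
  {"delta_pos":[0,-0.1,0],"twist":[0,0,0],"gripper":1},
  {"delta_pos":[-0.1,-0.1,0.1],"twist":[0,0,0],"gripper":1},
  {"delta_pos":[-0.2,-0.1,0.2],"twist":[0,0,0],"gripper":1},
  {"delta_pos":[-0.3,-0.1,0.3],"twist":[0,0,0],"gripper":1},
  {"delta_pos":[-0.4,-0.1,0.4],"twist":[0,0,0],"gripper":1},
  {"delta_pos":[-0.4,0.05,0.4],"twist":[0,0,0],"gripper":1},
  {"delta_pos":[-0.4,0.25,0.4],"twist":[0,0,0],"gripper":1},
  {"delta_pos":[-0.4,0.45,0.4],"twist":[0,0,0],"gripper":1},
  {"delta_pos":[-0.4,0.67,0.4],"twist":[0,0,0],"gripper":1},
  {"delta_pos":[-0.4,0.67,0.4],"twist":[0,0,0],"gripper":1},
])

```text
time_s: 18.35
tool_pos: [505.8, 21.5, 120.6]
ee_rot: [0.924, -0.002, 0.382, 0.002]
ft_force: [-1.1, 0.7, -0.5]
width: -0.3
grasp_force: 0.0
```

```bash
python3 - <<'E'
from h import *
s=r.get_state(); print(tob(s["tool_pos"]).round(1), np.round(s["ft_force"],2))
im=r.get_image("wrist"); cv2.imwrite("pics/raw5.png",im[...,::-1])
v=cv2.GaussianBlur(im.max(2),(3,3),0)
m=(v[200:300]<50).astype(np.uint8); n,l,st,ce=cv2.connectedComponentsWithStats(m)
for i in range(1,n):
    if st[i,4]>40: print(st[i]+[0,200,0,0,0],ce[i]+[0,200],wray(ce[i]+[0,200],100).round(1))
cv2.imwrite("pics/p5.png",im[...,::-1])
E
```

```text
[-104.1    7.1  120.6] [-1.12  0.71 -0.47]
[ 58 218  34  16 444] [ 74.20045045 224.36711712] [-72.9 130.  100. ]
[342 218  29  17 380] [355.89736842 225.20789474] [-73.  -37.6 100. ]
[280 246   5  33 135] [281.75555556 262.80740741] [-96.6   6.5 100. ]
[300 256  15  24 123] [304.32520325 268.29268293] [-99.8  -6.  100. ]
[256 271  45  29 365] [276.44383562 289.8109589 ] [-111.8    9.3  100. ]
[307 281  15  19 103] [314.66990291 289.04854369] [-111.3  -11.1  100. ]
[201 288  38  12 187] [216.46524064 294.59893048] [-114.4   41.   100. ]
[299 290  12  10  43] [303.93023256 294.04651163] [-114.    -5.3  100. ]
[182 293  12   7  44] [188.27272727 295.5       ] [-114.9   55.9  100. ]
[324 294  23   6  80] [333.45   297.2625] [-115.6  -20.8  100. ]
```

View pics/p5.png

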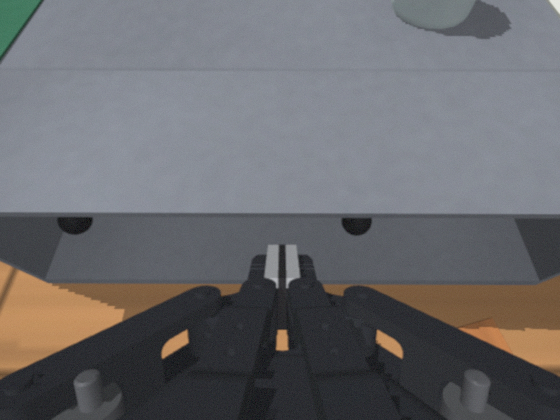

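The wrist view shows ball 1 at (356,225), y ≈ -38, now on. Ball 2 is at (74,224), y ≈ 130. An off toggle could not sit beyond 118, so toggle 2 is most likely on. I'll confirm it by a gentle feel.

drive_tool([
  {"delta_pos":[0,0.2,0],"twist":[0,0,0],"gripper":1},
  {"delta_pos":[0,0.4,0],"twist":[0,0,0],"gripper":1},
  {"delta_pos":[0,0.6,0],"twist":[0,0,0],"gripper":1},
  {"delta_pos":[0,0.8,0],"twist":[0,0,0],"gripper":1},
  {"delta_pos":[0,0.94,0],"twist":[0,0,0],"gripper":1},
  {"delta_pos":[0.1,0.94,-0.1],"twist":[0,0,0],"gripper":1},
  {"delta_pos":[0.2,0.94,-0.2],"twist":[0,0,0],"gripper":1},
  {"delta_pos":[0.3,0.94,-0.3],"twist":[0,0,0],"gripper":1},
  {"delta_pos":[0.4,0.94,-0.4],"twist":[0,0,0],"gripper":1},
  {"delta_pos":[0.4,0.94,-0.4],"twist":[0,0,0],"gripper":1},
])

```text
time_s: 19.4
tool_pos: [540.8, 93.3, 86.7]
ee_rot: [0.924, -0.005, 0.383, 0.003]
ft_force: [0.2, -0.1, 0.2]
width: -0.0
grasp_force: 0.0
```

drive_tool([
  {"delta_pos":[0,0.025,0],"twist":[0,0,0],"gripper":1},
  {"delta_pos":[0,0.05,0],"twist":[0,0,0],"gripper":1},
  {"delta_pos":[0,0.075,0],"twist":[0,0,0],"gripper":1},
  {"delta_pos":[0,0.1,0],"twist":[0,0,0],"gripper":1},
  {"delta_pos":[0,0.125,0],"twist":[0,0,0],"gripper":1},
  {"delta_pos":[0,0.15,0],"twist":[0,0,0],"gripper":1},
  {"delta_pos":[0,0.16,0],"twist":[0,0,0],"gripper":1},
  {"delta_pos":[0,0.16,0],"twist":[0,0,0],"gripper":1},
  {"delta_pos":[0,0.16,0],"twist":[0,0,0],"gripper":1},
  {"delta_pos":[0,0.16,0],"twist":[0,0,0],"gripper":1},
])

```text
time_s: 20.4
tool_pos: [539.2, 107.0, 88.0]
ee_rot: [0.924, -0.005, 0.383, 0.003]
ft_force: [0.1, -0.5, -0.5]
width: 0.0
grasp_force: 0.0
```

```bash
python3 - <<'E'
from h import *
s=r.get_state(); print(tob(s["tool_pos"]).round(1), np.round(s["ft_force"],2))
im=r.get_image("wrist"); cv2.imwrite("pics/raw6.png",im[...,::-1])
v=cv2.GaussianBlur(im.max(2),(3,3),0)
m=(v[200:300,:290]<50).astype(np.uint8); n,l,st,ce=cv2.connectedComponentsWithStats(m)
for i in range(1,n):
    if st[i,4]>40: print(st[i]+[0,200,0,0,0],ce[i]+[0,200],wray(ce[i]+[0,200],100).round(1))
E
```

```text
[-71.5  93.   88. ] [ 0.07 -0.47 -0.47]
[183 262  28   7 154] [196.40909091 264.48701299] [-77.3 131.6 100. ]
[ 174  262  116   38 1712] [247.71203271 287.32943925] [-87.7 108.1 100. ]
```

drive_tool([
  {"delta_pos":[0,0.02,0],"twist":[0,0,0],"gripper":1},
  {"delta_pos":[0,0.04,0],"twist":[0,0,0],"gripper":1},
  {"delta_pos":[0,0.06,0],"twist":[0,0,0],"gripper":1},
  {"delta_pos":[0,0.08,0],"twist":[0,0,0],"gripper":1},
  {"delta_pos":[0,0.1,0],"twist":[0,0,0],"gripper":1},
  {"delta_pos":[0,0.12,0],"twist":[0,0,0],"gripper":1},
  {"delta_pos":[0,0.12,0],"twist":[0,0,0],"gripper":1},
  {"delta_pos":[0,0.12,0],"twist":[0,0,0],"gripper":1},
  {"delta_pos":[0,0.12,0],"twist":[0,0,0],"gripper":1},
  {"delta_pos":[0,0.12,0],"twist":[0,0,0],"gripper":1},
])

```text
time_s: 21.45
tool_pos: [539.2, 116.6, 88.0]
ee_rot: [0.924, -0.005, 0.383, 0.003]
ft_force: [-0.0, -0.3, -0.7]
width: 0.0
grasp_force: 0.0
```

drive_tool([
  {"delta_pos":[0,0.012,0],"twist":[0,0,0],"gripper":1},
  {"delta_pos":[0,0.024,0],"twist":[0,0,0],"gripper":1},
  {"delta_pos":[0,0.036,0],"twist":[0,0,0],"gripper":1},
  {"delta_pos":[0,0.048,0],"twist":[0,0,0],"gripper":1},
  {"delta_pos":[0,0.06,0],"twist":[0,0,0],"gripper":1},
  {"delta_pos":[0,0.07,0],"twist":[0,0,0],"gripper":1},
  {"delta_pos":[0,0.07,0],"twist":[0,0,0],"gripper":1},
  {"delta_pos":[0,0.07,0],"twist":[0,0,0],"gripper":1},
  {"delta_pos":[0,0.07,0],"twist":[0,0,0],"gripper":1},
  {"delta_pos":[0,0.07,0],"twist":[0,0,0],"gripper":1},
])

```text
time_s: 22.45
tool_pos: [539.1, 122.2, 88.0]
ee_rot: [0.924, -0.004, 0.383, 0.003]
ft_force: [-0.0, -0.5, 0.3]
width: -0.1
grasp_force: 0.0
```

drive_tool([
  {"delta_pos":[0,0.012,0],"twist":[0,0,0],"gripper":1},
  {"delta_pos":[0,0.024,0],"twist":[0,0,0],"gripper":1},
  {"delta_pos":[0,0.036,0],"twist":[0,0,0],"gripper":1},
  {"delta_pos":[0,0.048,0],"twist":[0,0,0],"gripper":1},
  {"delta_pos":[0,0.06,0],"twist":[0,0,0],"gripper":1},
  {"delta_pos":[0,0.07,0],"twist":[0,0,0],"gripper":1},
  {"delta_pos":[0,0.07,0],"twist":[0,0,0],"gripper":1},
  {"delta_pos":[0,0.07,0],"twist":[0,0,0],"gripper":1},
  {"delta_pos":[0,0.07,0],"twist":[0,0,0],"gripper":1},
  {"delta_pos":[0,0.07,0],"twist":[0,0,0],"gripper":1},
])

```text
time_s: 23.45
tool_pos: [539.2, 127.7, 88.0]
ee_rot: [0.924, -0.005, 0.383, 0.003]
ft_force: [0.3, -3.3, -0.8]
width: -0.3
grasp_force: 1.1
```

drive_tool([
  {"delta_pos":[0,0.01,0],"twist":[0,0,0],"gripper":1},
  {"delta_pos":[0,0.02,0],"twist":[0,0,0],"gripper":1},
  {"delta_pos":[0,0.03,0],"twist":[0,0,0],"gripper":1},
  {"delta_pos":[0,0.04,0],"twist":[0,0,0],"gripper":1},
  {"delta_pos":[0,0.05,0],"twist":[0,0,0],"gripper":1},
  {"delta_pos":[0,0.055,0],"twist":[0,0,0],"gripper":1},
  {"delta_pos":[0,0.055,0],"twist":[0,0,0],"gripper":1},
  {"delta_pos":[0,0.055,0],"twist":[0,0,0],"gripper":1},
  {"delta_pos":[0,0.055,0],"twist":[0,0,0],"gripper":1},
  {"delta_pos":[0,0.055,0],"twist":[0,0,0],"gripper":1},
])

```text
time_s: 24.45
tool_pos: [538.7, 131.7, 87.7]
ee_rot: [0.924, -0.005, 0.382, 0.003]
ft_force: [-0.5, -5.6, -1.4]
width: -0.0
grasp_force: 2.5
```

drive_tool([
  {"delta_pos":[0,0.01,0],"twist":[0,0,0],"gripper":1},
  {"delta_pos":[0,0.02,0],"twist":[0,0,0],"gripper":1},
  {"delta_pos":[0,0.03,0],"twist":[0,0,0],"gripper":1},
  {"delta_pos":[0,0.04,0],"twist":[0,0,0],"gripper":1},
  {"delta_pos":[0,0.05,0],"twist":[0,0,0],"gripper":1},
  {"delta_pos":[0,0.06,0],"twist":[0,0,0],"gripper":1},
  {"delta_pos":[0,0.06,0],"twist":[0,0,0],"gripper":1},
  {"delta_pos":[0,0.06,0],"twist":[0,0,0],"gripper":1},
  {"delta_pos":[0,0.06,0],"twist":[0,0,0],"gripper":1},
  {"delta_pos":[0,0.06,0],"twist":[0,0,0],"gripper":1},
])

```text
time_s: 25.45
tool_pos: [536.6, 136.4, 86.5]
ee_rot: [0.925, -0.005, 0.379, 0.003]
ft_force: [-2.5, -6.8, -2.6]
width: 0.1
grasp_force: 3.3
```

```bash
python3 - <<'E'
from h import *
s=r.get_state(); print(tob(s["tool_pos"]).round(1), np.round(s["ft_force"],2))
im=r.get_image("wrist"); cv2.imwrite("pics/raw7.png",im[...,::-1])
E
```

```text
[-74.2 122.4  86.5] [-2.47 -6.82 -2.56]
```

```bash
python3 - <<'E'
from h import *
im=cv2.imread("pics/raw7.png"); o=cv2.imread("pics/raw6.png")
for p in [(230,262),(240,262),(220,262)]: print(p,wray(p,100).round(1))
f=lambda i:cv2.resize(cv2.convertScaleAbs(i[190:310,150:350],alpha=1.8),None,fx=4,fy=4)[:290]
cv2.imwrite("pics/p7.png",np.vstack([f(o),f(im)]))
E
```

```text
(230, 262) [-79.4 145.9 100. ]
(240, 262) [-79.4 141.4 100. ]
(220, 262) [-79.3 150.3 100. ]
```

View pics/p7.png

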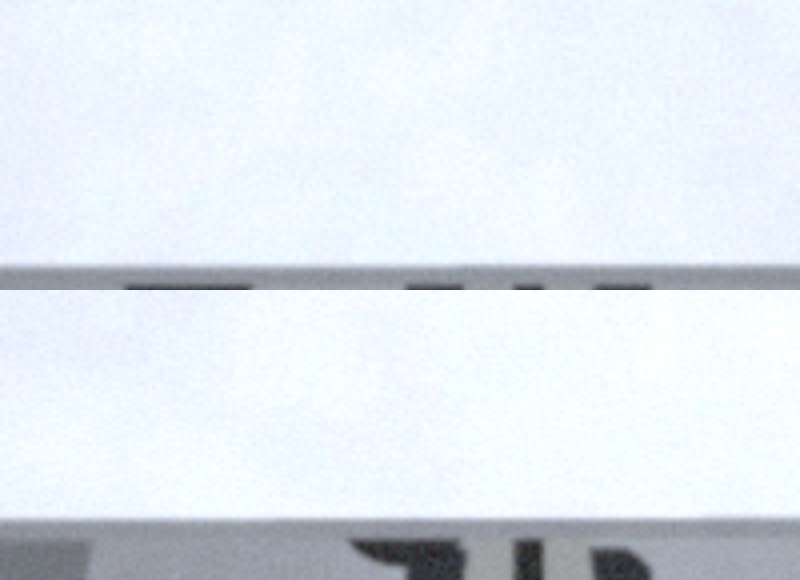

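The ball has barely moved (y ≈ 133) while the finger edge has begun riding past it at about 7 N. So toggle 2 resists and is on. I'll back off and retreat.

drive_tool([
  {"delta_pos":[0,-0.07,0],"twist":[0,0,0],"gripper":1},
  {"delta_pos":[0,-0.14,0],"twist":[0,0,0],"gripper":1},
  {"delta_pos":[0,-0.22,0],"twist":[0,0,0],"gripper":1},
  {"delta_pos":[0,-0.3,0],"twist":[0,0,0],"gripper":1},
  {"delta_pos":[-0.1,-0.3,0.1],"twist":[0,0,0],"gripper":1},
  {"delta_pos":[-0.2,-0.3,0.2],"twist":[0,0,0],"gripper":1},
  {"delta_pos":[-0.3,-0.35,0.3],"twist":[0,0,0],"gripper":1},
  {"delta_pos":[-0.4,-0.5,0.4],"twist":[0,0,0],"gripper":1},
  {"delta_pos":[-0.45,-0.65,0.45],"twist":[0,0,0],"gripper":1},
  {"delta_pos":[-0.45,-0.65,0.45],"twist":[0,0,0],"gripper":1},
])

```text
time_s: 26.5
tool_pos: [502.0, 84.2, 125.1]
ee_rot: [0.924, -0.005, 0.383, 0.003]
ft_force: [0.4, -0.0, -0.1]
width: -0.1
grasp_force: 0.0
```

```bash
python3 - <<'E'
from h import *
s=r.get_state(); print(tob(s["tool_pos"]).round(1), np.round(s["ft_force"],2))
im=r.get_image("wrist"); cv2.imwrite("pics/raw8.png",im[...,::-1])
v=cv2.GaussianBlur(im.max(2),(3,3),0)
m=(v[200:260]<50).astype(np.uint8); n,l,st,ce=cv2.connectedComponentsWithStats(m)
for i in range(1,n):
    if st[i,4]>150: print(st[i]+[0,200,0,0,0],ce[i]+[0,200],wray(ce[i]+[0,200],100).round(1))
cv2.imwrite("pics/p8.png",im[180:300,:,::-1])
E
```

```text
[-108.4   69.8  125.1] [ 0.36 -0.05 -0.14]
[167 215  29  17 389] [181.20565553 221.69151671] [-72.7 132.2 100. ]
[439 214  31  17 433] [453.97459584 220.87759815] [-72.4 -35.4 100. ]
```

View pics/p8.png

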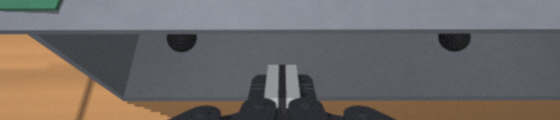

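Both balls are at (181,222) and (454,221), 167.6 mm apart. That spacing is the same as before I pushed toggle 2, so toggle 2 only flexed at ON. Toggle 1 sprang back about 6 mm from its stop, so it is fully on. The arm is clear.

```bash
python3 -c "
from workcell import r
print(r.hand_in())"
```

```text
the job is handed in; nothing more can be done
None
```

The job is handed in: the white-side toggle was off and I pushed it to its ON stop. The green-side toggle was already on, confirmed by feel at about 7 N (below the suggested 11 N) and by the wrist camera, and I left it. The judge's verdict was not shown.

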